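# Let the mould lift down level with the marver

### The arm

A 7-joint arm with a two-finger parallel gripper is mounted at the origin on the work surface. World frame = base frame: x ahead of the robot, y to its left, z up, the work surface at z = 0. Lengths are in m, angles in rad, forces in N, time in s.
With the tool pointing down it reaches from about 0.4 to 0.875 m from the base axis. Payload 19.3 kg.
Tool frame: the origin (TCP) lies at the very end of the fingers, on their centre line; the grasp point (between the pads) lies 19 mm behind it; z points along the fingers, y is the line along which they close (so a half turn about z gives the same grasp; the last joint's range is limited). The gripper opens to 85 mm and grips with 20 to 120 N. Pads are 22 mm wide; open, the fingers measure 114 mm over their backs; the gripper's body (76 mm by 85 mm) begins 54 mm behind the grasp point. The pads swing forward as they close: fully open they stand 13 mm farther back than shut.
Start: joints at [1.168, 0.521, -0.036, 1.599, 0.021, 1.021, -0.113], TCP at [0.204, -0.591, 0.231] pointing down, gripper open.
Joint ranges: [-2.91, 2.91], [-0.3, 2.13], [-1.5, 1.42], [0.17, 2.43], [-1.26, 4.41], [0.16, 1.93], [-2.52, 2.52]. Speed limits (rad/s): [1.89, 1.89, 2.39, 2.39, 3.01, 3.01, 3.01].

### API

Orientations are given as [roll, pitch, yaw] about the fixed x, y, z axes, in that order (R = Rz(yaw) Ry(pitch) Rx(roll)).
In Python, from workcell import bot gives the robot as it stands.
- The arm moves only by the shell command python3 -m crank 'ROWS' [FORCE]. ROWS is a JSON object of lists of equal length, an entry for each row: "travel": the shift along the world's x, y, z in cm, a list of three; "turn": the turn, a rotation vector about the world's x, y, z in degrees, a list of three; "gripper": the closure, from 0 (fully open) to 1 (shut). A call has exactly 5 rows; each row is the pose to reach, as a shift and turn from the pose commanded when the call began; what a row does not reach only later rows make up. A row lasts 1/10 s, in which the tool goes at most 50 mm and 8.59 degrees, less where a joint would pass 70% of its speed; a pose out of reach is approached as far as the arm can. A call with a gripper value outside its range is refused whole. The fingers move at their own pace and stop on an object; FORCE is the grip in N (left out, the last holds). Time passes only in rows, so rows that repeat a pose let the fingers close, or fill a call up. It gives the time, the measured TCP pose, the force, the opening and the grip force at its end, in the units of the state.
- bot.observe(): the state, without advancing time (a new reading comes with each control period).
- bot.grab_frame(name): name is "scene" or "side" or "wrist"; returns a dict with "pixels" (420x560x3 uint8, red, green, blue), "fx", "fy", "cx", "cy" (pixels), "extrinsics" (4x4, takes a point from world to camera coordinates). Camera axes: x right, y down, z forward; pixel columns grow to the right and rows downward; lengths in m; the calibration is good to about 2 mm. A picture is of the moment at which its call begins. There is no depth.
- bot.job_done(): hands the job in; it is judged then, once.
The state is a dict: "clock": time; "qpos": joint angles; "qd": joint speeds; "joint_efforts": joint torques, N m; "position": TCP position; "tool_rot": TCP orientation; "force": force on the tool from outside, world axes, zero at the start; "moment": the same for the moment, N m; "grip_width": finger opening in m; "finger_force": force on a finger pad.
Only numpy, scipy, OpenCV 4.12 (cv2) and the standard library are available. Lean on these libraries where they do the work, as an engineer would, in place of code of your own. Each camera call takes 0.05 s, during which the arm holds its last target. There are 200 camera calls.

### The job

The iron mould on the bench lift is too high: crack its release valve open with the T-bar just far enough for the ram to sink slowly, never faster than 3 cm a second, and shut the valve again when the plate under the mould has come down level with the top of the marble slab beside it, so that it holds there. Work the T-bar gently without forcing it against its stop, keep off the ram, plate and mould, leave the other things where they are, and let go at the end.

Things in the scene. Friction and masses are not known exactly. Their poses are not given: they have to be found in the camera images.
- lift: the bench lift, fixed: steel base plate 150 x 330 x 15 mm, grey upright jack cylinder (64 mm across, top 127 mm above the table) and, 200 mm from it in +y and 30 mm in -x, a steel valve block 66 x 66 mm, top 70 mm above the table. Origin on the table on the ram's axis, z up; the slab stands on its -y side.
- ram: the upright ram (32 mm rod) with a dark plate 110 x 110 x 12 mm and an open iron mould (80 mm across, 70 mm tall) bolted on; only moves up and down, nothing can pump it up again. Origin on its axis on the table at the start. It starts to sink when the valve is 0.35 to 0.9 rad open (unknown load); each 0.1 rad more adds about 9 mm/s; turned back below that point it stops within 0.2 s and holds.
- plate_top (a point): a point on the top face of the ram's plate, beside the mould, 45 mm from the ram's axis towards the slab; 220 mm above the table at the start, 35 to 65 mm higher than the slab's top. It can sink to 15 mm or more below the slab's top.
- valve: release valve's T-bar on the valve block, turning about an upright axis: steel bar 64 x 12 mm, 18 mm tall, its underside 21 mm above the block. Origin on the axis at the block's top; x along the bar, z up. Shut (0 rad) when the bar lies along the lift's x; starts up to 0.1 rad open; hard stops 0.06 rad clockwise of shut and 1.5 rad open. Opens counter-clockwise from above.
- valve_grip (a point): middle of the T-bar, on its axis, 100 mm above the table, 30 mm above the block. Turning takes about 0.2 N m and the bar stays where it is left; a grip of about 18 N is enough (the bar then lags the turning fingers by about 0.1 rad); more than 80 N of contact force on it counts as forcing it
- marver: the marble slab 200 x 190 x 28 mm on an iron stand, fixed, its edge 15 mm from the ram's plate; origin on the axis of its stand 155 mm below the top face of the slab
- slab_top (a point): a point on the slab's top face, 15 mm in from the edge nearest the ram; the plate must come level with this
- shears: bystander: dark iron shears 145 mm long lying on the slab, loose
- rod_can: bystander: dark can 72 mm across, 95 mm tall with thin glass rods standing in it (190 mm in all), loose
- block: bystander: a wooden block 110 x 70 x 50 mm with a 120 mm handle, loose

How it is judged:
On the way:
1. the ram is sinking slowly (3 to 30 mm/s) under the opened valve (linear speed of ram between 0.003 and 0.03 m/s), for 0.3 s.
At the end, for the whole second after the job is handed in: the plate's top is level with the slab's top within 5 mm, the ram is at rest, and the valve is shut (bar within 0.3 rad of the lift's x axis) (z of plate_top in the frame of slab_top between -0.005 and 0.005 m and linear speed of ram below 0.002 m/s and angle between the x axis of valve and the x axis of lift, either way round below 0.3 rad); the robot touches nothing.
It fails at once if the ram sinks faster than 35 mm/s (linear speed of ram above 0.035 m/s).
It fails at once if the valve is forced: more than 80 N of contact force on the T-bar (contact force between any of the fingers, the arm and valve above 80 N).
It fails at once if the robot pushes the ram, plate or mould (contact force between any of the fingers, the arm and ram above 1 N).
It fails at once if a bystander is moved more than 20 mm (distance of any of shears, rod_can, block from where it was at the start of the episode above 0.02 m).
It also fails if it takes over 58 s, if anything falls off the work surface, if the arm or the gripper's body presses on something with over 40 N, if the wrist force passes 120 N, or if a joint passes its speed limit or range.

## Working session

There is one attempt and no reset: what is moved stays moved. The work goes in short steps, Python scripts to look and compute and a shell command to move; the robot and the scene stay as the last step left them, time stands still between calls to the robot, and variables do not carry over. Pictures are saved under pics/ and viewed, at most 10 in all, crops included, and the job is handed in when it is done.

```bash
mkdir -p pics; cat > h.py <<'E'
from workcell import bot
import numpy as np, cv2
def grab(n,save=None):
    f=bot.grab_frame(n)
    if save: cv2.imwrite('pics/'+save,cv2.cvtColor(f['pixels'],cv2.COLOR_RGB2BGR))
    return f
def ray(f,u,v):
    E=np.array(f['extrinsics']);R,t=E[:3,:3],E[:3,3]
    d=R.T@np.array([(u-f['cx'])/f['fx'],(v-f['cy'])/f['fy'],1]);return -R.T@t,d/np.linalg.norm(d)
def onz(f,u,v,z):
    c,d=ray(f,u,v);return c+d*(z-c[2])/d[2]
def proj(f,p):
    E=np.array(f['extrinsics']);q=E[:3,:3]@np.array(p)+E[:3,3]
    return np.array([f['fx']*q[0]/q[2]+f['cx'],f['fy']*q[1]/q[2]+f['cy']])
def tri(l):
    A=0;b=0
    for f,u,v in l:
        c,d=ray(f,u,v);P=np.eye(3)-np.outer(d,d);A=A+P;b=b+P@c
    x=np.linalg.solve(A,b);return x,[np.linalg.norm(proj(f,x)-[u,v]) for f,u,v in l]
E
python3 - <<'E'
from h import *
import pickle
np.set_printoptions(precision=4,suppress=True)
fs={n:grab(n,n+'0.png') for n in('scene','side','wrist')}
pickle.dump(fs,open('f0.pkl','wb'))
for n in fs: print(n,ray(fs[n],280,210),fs[n]['fx'])
print(bot.observe())
E
```

```text
scene (array([ 1.2491, -0.0414,  1.0699]), array([-0.5841,  0.0605, -0.8094])) 515.2370662988343
side (array([0.7074, 0.8953, 0.7501]), array([-0.168 , -0.8189, -0.5487])) 410.09114043657837
wrist (array([ 0.2696, -0.568 ,  0.3729]), array([-0.274 , -0.0791, -0.9585])) 294.9658297568039
{'clock': 0.15, 'qpos': array([ 1.1678,  0.5219, -0.0363,  1.5998,  0.0212,  1.0212, -0.1128]), 'qd': array([ 0.0012, -0.0022, -0.0023, -0.0035, -0.0008,  0.0007, -0.0001]), 'joint_efforts': array([  0.0012, -92.7388,   1.9807, -37.005 ,   0.0181,   0.0065,
        -0.    ]), 'position': array([ 0.2041, -0.5905,  0.2309]), 'tool_rot': array([-3.1407,  0.    ,  0.3328]), 'force': array([ 0.8108, -0.2009,  0.4612]), 'moment': array([-0.0149,  0.0334,  0.0168]), 'finger_force': 0.0, 'grip_width': 0.08563903743193892}
```

View pics/scene0.png

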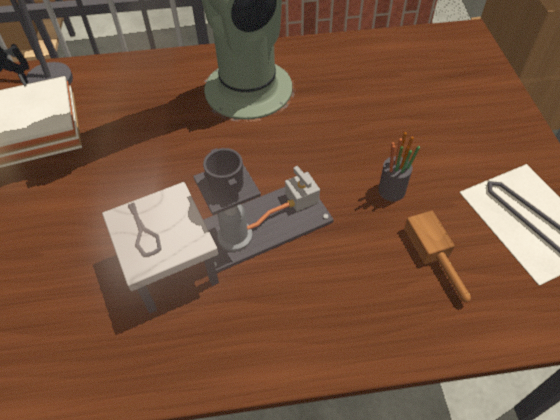

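View pics/side0.png

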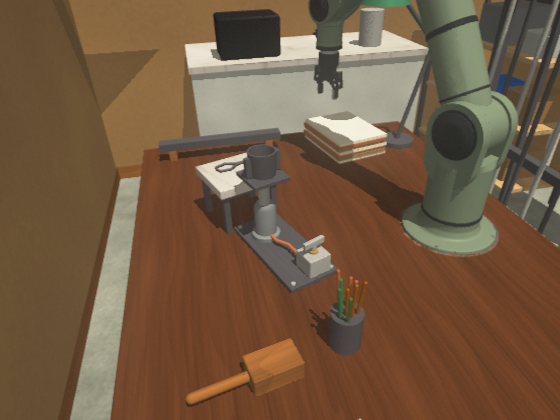

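The scene view shows the slab around (160,235), the mould and plate at (225,180), the valve block at (302,188) with its T-bar, the can at (395,180) and the wooden block at (430,240). The side view shows the T-bar at (313,244), the plate at (263,175) and the slab at (230,170). I'll enlarge these parts next.

```bash
python3 - <<'E'
import cv2,numpy as np
a=cv2.imread('pics/scene0.png');b=cv2.imread('pics/side0.png')
def c(i,x,y,w,h,s): return cv2.resize(i[y:y+h,x:x+w],(w*s,h*s),interpolation=cv2.INTER_CUBIC)
top=np.hstack([c(a,270,155,66,50,6),c(b,285,228,66,50,6)])
bot=np.hstack([c(a,100,140,198,150,2),c(b,185,135,132,100,3)])
cv2.imwrite('pics/z0.png',np.vstack([top,bot]))
E
```

```text
(no output)
```

View pics/z0.png

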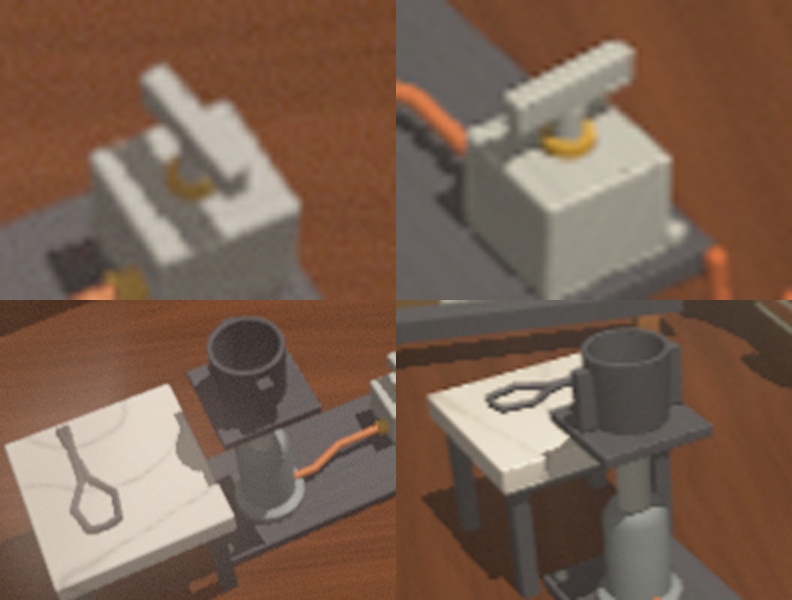

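The crops show the bar's top face clearly. Its ends are at scene (295,166) and (309,183), and side (322,235) and (304,243). I can also read matching corners of the slab and plate in both views.

```bash
python3 - <<'E'
from h import *
import pickle
np.set_printoptions(precision=4,suppress=True)
F=pickle.load(open('f0.pkl','rb'));s,d=F['scene'],F['side']
P={'barfar':((295.1,166.3),(322,235.1)),'barnear':((308.6,183.3),(304.4,243.4)),
'slab+x-y':((130,285),(196.3,168.3)),'slab+x+y':((217.5,250),(221.3,197.3)),
'pl+x-y':((212.5,213.5),(236.3,172.3)),'pl+x+y':((261,193.5),(254.7,189.3))}
X={}
for k,(a,b) in P.items():
    X[k],r=tri([(s,*a),(d,*b)]);print(k,X[k],np.round(r,1))
m=(X['barfar']+X['barnear'])/2;v=X['barnear']-X['barfar'];print('bar',m,np.linalg.norm(v),np.degrees(np.arctan2(v[1],v[0])))
e=X['pl+x+y']-X['pl+x-y'];print('lift y',np.degrees(np.arctan2(e[1],e[0])),np.linalg.norm(e))
e=X['slab+x+y']-X['slab+x-y'];print('slab y',np.degrees(np.arctan2(e[1],e[0])),np.linalg.norm(e))
for k in[(103.5,213.5),(184,182.5),(217.5,250),(130,285)]:print(onz(s,*k,X['slab+x+y'][2]))
E
```

```text
barfar [0.4318 0.0843 0.1106] [0.3 0.3]
barnear [0.4871 0.108  0.1105] [0.5 0.5]
slab+x-y [ 0.7284 -0.2912  0.1574] [0.4 0.2]
slab+x+y [ 0.6678 -0.1151  0.1464] [0.6 0.5]
pl+x-y [ 0.6206 -0.1154  0.2171] [0.8 0.6]
pl+x+y [ 0.5858 -0.0115  0.2174] [0. 0.]
bar [0.4594 0.0962 0.1105] 0.060112905881953844 23.221796486601146
lift y 108.51669381188218 0.10950456630674592
slab y 109.00141095250551 0.1866025736107298
[ 0.5356 -0.3598  0.1464]
[ 0.4727 -0.1817  0.1464]
[ 0.6663 -0.1155  0.1464]
[ 0.723  -0.2939  0.1464]
```

```bash
python3 -m crank '{"travel":[[0,0,5],[0,0,10],[1,2,14],[3,6,14],[5,10,14]],"turn":[[0,0,0],[0,0,0],[0,0,0],[0,0,0],[0,0,4]],"gripper":[0,0,0,0,0]}' 25
python3 -m crank '{"travel":[[2,4,0],[4,8,0],[6,12,0],[8,16,0],[10,20,0]],"turn":[[0,0,0],[0,0,0],[0,0,0],[0,0,0],[0,0,0]],"gripper":[0,0,0,0,0]}'
python3 -m crank '{"travel":[[2,4,0],[4,8,0],[6,12,0],[7,16,0],[8,20,0]],"turn":[[0,0,0],[0,0,0],[0,0,0],[0,0,0],[0,0,0]],"gripper":[0,0,0,0,0]}'
python3 -m crank '{"travel":[[0.5,4,0],[1,8,0],[1.5,12,0],[2,15,0],[2,15,0]],"turn":[[0,0,0],[0,0,0],[0,0,0],[0,0,0],[0,0,0]],"gripper":[0,0,0,0,0]}'
python3 -c "
from workcell import bot;print(bot.observe())"
```

```text
clock: 0.65
position: [0.2545, -0.4898, 0.3719]
tool_rot: [3.14, -0.0, 0.402]
force: [1.5, 0.4, -0.8]
grip_width: 0.0851
finger_force: 0.0
clock: 1.15
position: [0.3545, -0.2889, 0.3713]
tool_rot: [3.141, 0.0, 0.402]
force: [0.9, -1.1, -0.5]
grip_width: 0.0854
finger_force: 0.0
clock: 1.65
position: [0.4343, -0.089, 0.3712]
tool_rot: [-3.142, 0.0, 0.403]
force: [1.3, -1.0, 0.5]
grip_width: 0.0851
finger_force: 0.0
clock: 2.15
position: [0.4541, 0.0631, 0.3713]
tool_rot: [-3.14, -0.0, 0.408]
force: [0.1, -1.0, -0.5]
grip_width: 0.0856
finger_force: 0.0
{'clock': 2.15, 'qpos': array([ 0.23932218,  0.14776946, -0.57063411,  1.79193069,  0.0833097 ,
        1.22577541, -1.51761931]), 'qd': array([ 0.04888627, -0.01436892,  0.06213226,  0.02138105,  0.00190892,
        0.00342617,  0.08120166]), 'joint_efforts': array([-2.70858921e+00, -5.21224058e+01, -4.58120719e+00, -4.13330805e+01,
        1.36483521e-01, -3.33532412e-02, -1.96007051e+00]), 'position': array([0.45409881, 0.06313057, 0.37127247]), 'tool_rot': array([-3.14040278e+00, -4.70371326e-04,  4.07723969e-01]), 'force': array([ 0.128107  , -0.96446639, -0.54111756]), 'moment': array([-0.00795832,  0.05629529,  0.00692984]), 'finger_force': 0.0, 'grip_width': 0.08557978013904922}
```

```bash
python3 -m crank '{"travel":[[0.5,3,-4],[0.5,3.3,-8],[0.5,3.3,-12],[0.5,3.3,-12],[0.5,3.3,-12]],"turn":[[0,0,0],[0,0,0],[0,0,0],[0,0,0],[0,0,0]],"gripper":[0,0,0,0,0]}'
python3 - <<'E'
from h import *
import pickle
np.set_printoptions(precision=4,suppress=True)
fs={n:grab(n,n+'1.png') for n in('scene','side','wrist')}
pickle.dump(fs,open('f1.pkl','wb'))
w=fs['wrist']; print(ray(w,280,210),proj(w,[.4594,.0962,.109]),proj(w,[.4318,.0843,.109]),proj(w,[.4871,.108,.109]))
a=cv2.imread('pics/side1.png')[130:230,185:317];a=cv2.resize(a,(440,333),interpolation=cv2.INTER_CUBIC)
b=cv2.imread('pics/scene1.png')[160:292,100:300];b=cv2.resize(b,(360,238))
wi=cv2.resize(cv2.imread('pics/wrist1.png'),(360,270))
c=np.zeros((600,800,3),np.uint8);c[:333,:440]=a;c[:270,440:]=wi;c[340:578,:360]=b
cv2.imwrite('pics/z1.png',c)
E
```

```text
clock: 2.65
position: [0.4593, 0.092, 0.2521]
tool_rot: [-3.141, 0.001, 0.402]
force: [0.9, -0.6, 0.4]
grip_width: 0.0849
finger_force: 0.0
(array([0.5236, 0.1192, 0.3955]), array([-0.2652, -0.0985, -0.9592])) [279.9117 194.2704] [280.1678 222.8268] [279.7762 164.0575]
```

View pics/wrist1.png

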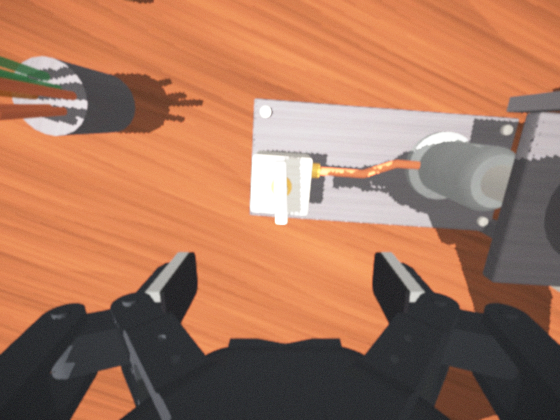

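The wrist view shows the bar running vertically at column 280, rows 165–222, which matches the prediction. I'll descend and grip gently.

```bash
python3 -m crank '{"travel":[[0,0.4,-4],[0,0.4,-8],[0,0.4,-11],[0,0.4,-13],[0,0.4,-14]],"turn":[[0,0,0],[0,0,0],[0,0,0],[0,0,0],[0,0,0]],"gripper":[0,0,0,0,0]}' 20
python3 -m crank '{"travel":[[0,0,-1],[0,0,-2],[0,0,-3],[0,0,-3],[0,0,-3]],"turn":[[0,0,0],[0,0,0],[0,0,0],[0,0,0],[0,0,0]],"gripper":[0,0,0,0.4,0.6]}' 20
python3 -m crank '{"travel":[[0,0,0],[0,0,0],[0,0,0],[0,0,0],[0,0,0]],"turn":[[0,0,0],[0,0,0],[0,0,0],[0,0,0],[0,0,0]],"gripper":[0.7,0.8,0.9,1,1]}' 20
python3 -m crank '{"travel":[[0,0,0],[0,0,0],[0,0,0],[0,0,0],[0,0,0]],"turn":[[0,0,0],[0,0,0],[0,0,0],[0,0,0],[0,0,0]],"gripper":[1,1,1,1,1]}' 20
python3 - <<'E'
from h import *
fs={n:grab(n,n+'2.png') for n in('scene','side')}
import pickle;pickle.dump(fs,open('f2.pkl','wb'))
a=cv2.imread('pics/side2.png')[140:210,185:318];b=cv2.imread('pics/scene2.png')[165:295,95:275]
c=np.zeros((600,800,3),np.uint8);a=cv2.resize(a,None,fx=6,fy=6,interpolation=cv2.INTER_CUBIC)[:,:800]
b=cv2.resize(b[15:60],None,fx=4,fy=4,interpolation=cv2.INTER_CUBIC)
c[:420]=a;c[420:600,:720]=b
cv2.imwrite('pics/z2.png',c)
E
```

```text
clock: 3.3
position: [0.4595, 0.0961, 0.111]
tool_rot: [3.141, -0.0, 0.402]
force: [0.1, -0.4, 0.0]
grip_width: 0.0854
finger_force: 0.0
clock: 3.8
position: [0.4592, 0.0964, 0.0814]
tool_rot: [3.142, -0.0, 0.403]
force: [0.1, -0.9, -0.3]
grip_width: 0.0591
finger_force: 0.0
clock: 4.3
position: [0.4593, 0.0965, 0.0816]
tool_rot: [-3.142, -0.0, 0.403]
force: [-1.1, -0.3, 6.1]
grip_width: 0.0125
finger_force: 19.7
clock: 4.8
position: [0.4593, 0.0965, 0.0816]
tool_rot: [-3.142, -0.0, 0.403]
force: [-1.9, 1.2, 5.9]
grip_width: 0.0127
finger_force: 19.7Traceback (most recent call last):
  File "<stdin>", line 7, in <module>
ValueError: could not broadcast input array from shape (420,798,3) into shape (420,800,3)
```

```bash
python3 - <<'E'
from h import *
a=cv2.imread('pics/side2.png')[140:210,185:318];b=cv2.imread('pics/scene2.png')
c=np.zeros((600,800,3),np.uint8);a=cv2.resize(a,(800,420),interpolation=cv2.INTER_CUBIC)
c[:420]=a;c[420:600,:720]=cv2.resize(b[215:260,95:275],(720,180),interpolation=cv2.INTER_CUBIC)
cv2.imwrite('pics/z2.png',c)
E
```

```text
(no output)
```

View pics/z2.png

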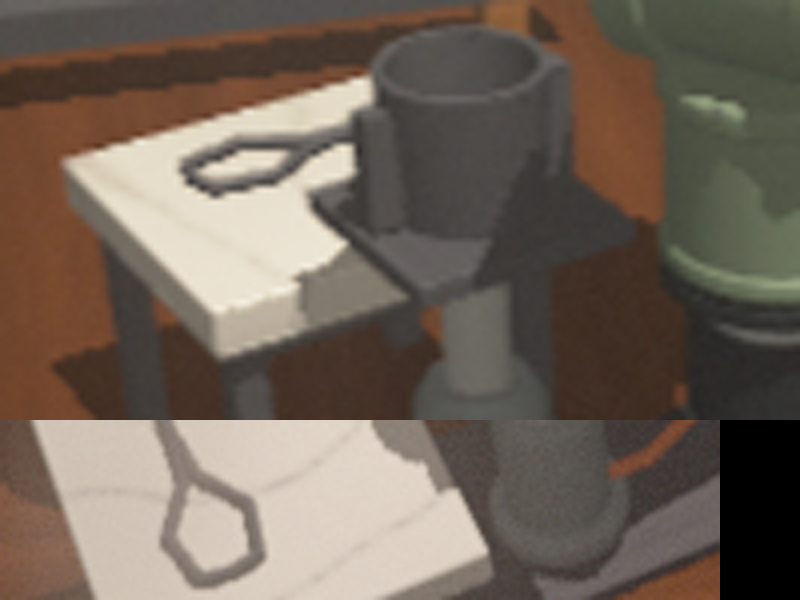

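Side view, enlarged: the slab's near top corner is at about (219.8,192.6), its left corner at (195.4,166.3), and the plate's front top corner at (254,188). I'll refine these with a bright mask and polygon fit.

```bash
python3 - <<'E'
from h import *
import pickle
np.set_printoptions(precision=4,suppress=True)
F=pickle.load(open('f2.pkl','rb'));s,d=F['scene'],F['side']
Q={}
for n,f,roi in(('scene',s,(95,175,230,300)),('side',d,(188,145,275,205))):
    x0,y0,x1,y1=roi;S=6
    g=cv2.cvtColor(f['pixels'],cv2.COLOR_RGB2GRAY)[y0:y1,x0:x1];h=cv2.cvtColor(f['pixels'],cv2.COLOR_RGB2HSV)[y0:y1,x0:x1]
    G=cv2.resize(g,None,fx=S,fy=S,interpolation=cv2.INTER_CUBIC)
    print(n,[(k,int(np.percentile(g,k))) for k in(50,70,90,97)])
    for T in (150,165,180,190):
        m=(G>T).astype(np.uint8);cs,_=cv2.findContours(m,0,1)
        if not cs: continue
        c=max(cs,key=cv2.contourArea);p=cv2.approxPolyN(cv2.convexHull(c),5 if n=='side' else 4).reshape(-1,2)
        print(n,T,np.round((p+.5)/S-.5+[x0,y0],1).tolist())
# brightness profile down the corner's faces
gd=cv2.cvtColor(d['pixels'],cv2.COLOR_RGB2GRAY);print(gd[186:204,222],gd[186:204,228])
gs=cv2.cvtColor(s['pixels'],cv2.COLOR_RGB2GRAY);print(gs[240:264,210],gs[270:300,135],gs[262:285,170])
E
```

```text
scene [(50, 97), (70, 197), (90, 211), (97, 214)]
scene 150 [[217.1, 248.2], [127.4, 285.9], [101.8, 212.1], [183.8, 180.9]]
scene 165 [[216.9, 247.9], [127.8, 285.6], [102.1, 212.2], [183.8, 181.1]]
scene 180 [[216.6, 247.8], [128.1, 284.9], [102.4, 212.2], [183.6, 181.2]]
scene 190 [[216.4, 247.6], [128.1, 284.4], [102.8, 212.4], [183.6, 181.4]]
side [(50, 83), (70, 102), (90, 220), (97, 226)]
side 150 [[242.1, 180.6], [234.4, 194.9], [221.8, 198.9], [194.6, 166.1], [247.2, 151.4]]
side 165 [[242.1, 180.4], [232.9, 195.2], [222.1, 198.6], [194.9, 166.1], [247.1, 151.6]]
side 180 [[241.9, 180.4], [232.8, 189.9], [221.2, 193.1], [194.6, 166.4], [246.8, 151.9]]
side 190 [[241.8, 180.8], [232.8, 188.9], [220.8, 192.8], [194.9, 166.4], [246.6, 151.9]]
[227 226 226 226 227 223 189 178 177 177 175 172 170 121  70  58  58  59] [227 227 227 229 192 180 179 178 174 172 172 129  78  62  61  62  70  77]
[214 213 211 213 213 211 212 211 212 209 194 158 124 122 120 119 118 105
  85  73  73  68  73  72] [201 200 198 197 194 188 182 184 185 190 193 188 159 124 105 107 114 116
 116 107  80  75  77  73  74  76  71  73  67  67] [210 209 208 212 204 186 149 120 122 122 120 120 108  83  72  67  72  70
  67  69  73  64  71]
```

```bash
python3 - <<'E'
from h import *
import pickle
np.set_printoptions(precision=4,suppress=True)
F=pickle.load(open('f2.pkl','rb'));s,d=F['scene'],F['side']
A,r=tri([(s,216.9,248),(d,220.5,192.6)]);B,q=tri([(s,127.7,285.6),(d,194.6,166.3)])
C,t=tri([(s,212.5,213.5),(d,236.3,172.3)]);D,_=tri([(s,261,193.5),(d,254.1,188.3)])
print(A,r,B,q,C,D)
u=(A-B)[:2];print(np.linalg.norm(u),np.degrees(np.arctan2(u[1],u[0])))
gd=cv2.cvtColor(d['pixels'],cv2.COLOR_RGB2GRAY)
for c in(244,248,250,252,258,262):print(c,gd[170:198,c])
E
```

```text
[ 0.6697 -0.1155  0.1606] [np.float64(0.22839560957526356), np.float64(0.16802271205020544)] [ 0.7327 -0.2939  0.1636] [np.float64(0.3887885449297661), np.float64(0.24365974518638236)] [ 0.6206 -0.1154  0.2171] [ 0.5874 -0.0117  0.2201]
0.1892447504650552 109.4403555791612
244 [ 62  63  62  60  62  61  62  63  91  77  63  66 100 114 127 125 124 124
 124 124 124 123  92  68  60  54  55  55]
248 [ 79  80  80  80  82  82  80  80  73  94 100 101  86  66  61  85 110 122
 123 124 122  85  65  59  57  54  54  53]
250 [ 81  80  81  80  81  80  80  77  63  93  98  97 100  98  80  64  59  85
 118 122  94  67  61  61  62  61  60  58]
252 [ 65  68  69  70  65  71  69  68  89  97  96  96  97  97 100  94  78  61
  67  99  72  61  64  62  64  62  62  58]
258 [ 72  72  70  71  70  71  70  68  67  71  94  99  97  98  97  97 100  84
  79  77  78  89  91  88  87  89  88  78]
262 [ 72  74  73  71  71  74  74  72  74  75  92  96  98  99  97 102  84  77
  77  90 103 105 105 107 106 105 106 105]
```

Slab top is at z ≈ 0.162 m and plate top at 0.220 m, so the plate has to sink about 58 mm. Now a tracker for the ram height, then I'll crack the valve.

```bash
cat > track.py <<'E'
from h import *
import pickle,sys
F=pickle.load(open('f2.pkl','rb'))['side'];S=6
up=lambda f,x0,y0,x1,y1:cv2.resize(cv2.cvtColor(f['pixels'],cv2.COLOR_RGB2GRAY)[y0:y1,x0:x1],None,fx=S,fy=S,interpolation=cv2.INTER_CUBIC)
p0=np.array([.56,-.06,.24])
def drop(f):
    r=cv2.matchTemplate(up(f,232,135,300,225),up(F,240,144,275,186),cv2.TM_CCOEFF_NORMED)
    _,m,_,(x,y)=cv2.minMaxLoc(r);dv=y/S+135-144
    zs=np.linspace(-.02,.1,601);vs=[proj(F,p0-[0,0,z])[1]-proj(F,p0)[1] for z in zs]
    return float(np.interp(dv,vs,zs))*1e3,x/S+232-240,m
if __name__=='__main__':
    for i in range(int(sys.argv[1]) if len(sys.argv)>1 else 1):
        f=grab('side');z,dx,m=drop(f);o=bot.observe();print('t %.2f drop %.1f mm dx %.2f score %.3f yaw %.3f'%(o['clock'],z,dx,m,o['tool_rot'][2]),np.round(o['moment'][2],2))
E
python3 -m crank '{"travel":[[0,0,0],[0,0,0],[0,0,0],[0,0,0],[0,0,0]],"turn":[[0,0,4],[0,0,8],[0,0,12],[0,0,16],[0,0,20]],"gripper":[1,1,1,1,1]}' 20; python3 track.py 3
python3 -m crank '{"travel":[[0,0,0],[0,0,0],[0,0,0],[0,0,0],[0,0,0]],"turn":[[0,0,1],[0,0,2],[0,0,3],[0,0,4],[0,0,4]],"gripper":[1,1,1,1,1]}' 20; python3 track.py 3
```

```text
clock: 5.4
position: [0.4594, 0.0967, 0.0816]
tool_rot: [-3.142, -0.001, 0.754]
force: [-1.3, 3.7, 4.3]
grip_width: 0.0127
finger_force: 22.5
t 5.45 drop 0.0 mm dx 0.00 score 0.999 yaw 0.759 -0.05
t 5.50 drop 0.0 mm dx 0.00 score 0.999 yaw 0.754 -0.02
t 5.55 drop 0.0 mm dx 0.00 score 0.999 yaw 0.752 -0.02
clock: 6.05
position: [0.4594, 0.0968, 0.0816]
tool_rot: [-3.142, -0.001, 0.823]
force: [-1.1, 3.7, 6.3]
grip_width: 0.0129
finger_force: 21.5
t 6.10 drop 0.0 mm dx 0.00 score 0.999 yaw 0.822 -0.09
t 6.15 drop 0.0 mm dx 0.00 score 0.998 yaw 0.822 -0.18
t 6.20 drop 0.0 mm dx 0.00 score 0.998 yaw 0.822 -0.15
```

```bash
python3 -m crank '{"travel":[[0,0,0],[0,0,0],[0,0,0],[0,0,0],[0,0,0]],"turn":[[0,0,2],[0,0,4],[0,0,5],[0,0,5],[0,0,5]],"gripper":[1,1,1,1,1]}' 20; python3 track.py 2
python3 -m crank '{"travel":[[0,0,0],[0,0,0],[0,0,0],[0,0,0],[0,0,0]],"turn":[[0,0,2],[0,0,4],[0,0,5],[0,0,5],[0,0,5]],"gripper":[1,1,1,1,1]}' 20; python3 track.py 2
```

```text
clock: 6.7
position: [0.4594, 0.0968, 0.0816]
tool_rot: [3.142, -0.001, 0.909]
force: [-1.3, 3.0, 6.5]
grip_width: 0.0125
finger_force: 21.5
t 6.75 drop 1.0 mm dx 0.00 score 0.976 yaw 0.909 -0.15
t 6.80 drop 1.5 mm dx -0.17 score 0.971 yaw 0.909 -0.13
clock: 7.3
position: [0.4593, 0.0969, 0.0816]
tool_rot: [3.142, -0.001, 0.997]
force: [-0.9, 4.6, 6.6]
grip_width: 0.0128
finger_force: 21.5
t 7.35 drop 3.5 mm dx -0.17 score 0.847 yaw 0.997 -0.14
t 7.40 drop 3.0 mm dx -0.17 score 0.832 yaw 0.997 -0.09
```

```bash
python3 - <<'E'
from h import *
from track import drop
a=grab('side','s3.png');b=grab('scene','c3.png');print(drop(a),bot.observe()['clock'])
x=cv2.resize(cv2.imread('pics/s3.png')[130:215,185:325],(800,400),interpolation=cv2.INTER_CUBIC)
y=cv2.resize(cv2.imread('pics/c3.png')[140:260,100:340],(400,200))
c=np.zeros((600,800,3),np.uint8);c[:400]=x;c[400:,:400]=y
cv2.imwrite('pics/z3.png',c)
E
```

```text
(2.488722007586532, 0.0, 0.8197159171104431) 7.5
```

View pics/z3.png

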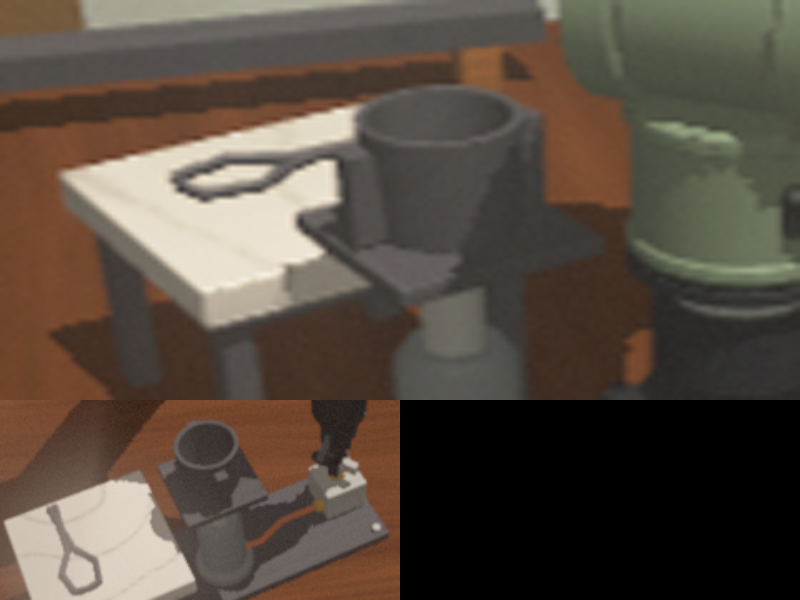

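The enlarged view shows the plate's front bottom corner now at about (255.5,193.3), against (254.6,190.6) before. The ram has sunk more than my tracker reported, because the arm's shadow falls across the template. I'll use small unshadowed patches instead.

```bash
cat > track.py <<'E'
from h import *
import pickle,sys
F=pickle.load(open('f2.pkl','rb'))['side'];S=6
up=lambda f,x0,y0,x1,y1:cv2.resize(cv2.cvtColor(f['pixels'],cv2.COLOR_RGB2GRAY)[y0:y1,x0:x1],None,fx=S,fy=S,interpolation=cv2.INTER_CUBIC)
PT={'rim':(244,143,262,162,[.56,-.08,.29]),'lug':(241,156,254,180,[.59,-.09,.25]),'corL':(234,167,250,181,[.615,-.09,.22]),'corF':(246,178,266,194,[.587,-.02,.22])}
def drops(f):
    o={}
    for k,(a,b,c,d,p) in PT.items():
        r=cv2.matchTemplate(up(f,a-4,b-4,c+8,d+30),up(F,a,b,c,d),cv2.TM_CCOEFF_NORMED)
        _,m,_,(x,y)=cv2.minMaxLoc(r);dv=y/S-4
        zs=np.linspace(-.02,.1,601);p=np.array(p);vs=[proj(F,p-[0,0,z])[1]-proj(F,p)[1] for z in zs]
        o[k]=(round(float(np.interp(dv,vs,zs))*1e3,1),round(float(m),2))
    return o
if __name__=='__main__':
    for i in range(int(sys.argv[1])):
        f=grab('side');o=bot.observe();print('t %.2f yaw %.3f mz %.2f'%(o['clock'],o['tool_rot'][2],o['moment'][2]),drops(f))
E
python3 - <<'E'
from track import *
f=dict(F);f['pixels']=cv2.imread('pics/s3.png')[:,:,::-1].copy();print(drops(f));print(drops(pickle.load(open('f1.pkl','rb'))['side']))
E
python3 track.py 1
```

```text
{'rim': (1.9, 0.83), 'lug': (3.0, 0.86), 'corL': (10.8, 0.97), 'corF': (9.5, 0.67)}
{'rim': (0.0, 0.97), 'lug': (0.0, 0.99), 'corL': (0.0, 1.0), 'corF': (0.5, 0.83)}
t 7.55 yaw 0.997 mz -0.16 {'rim': (1.4, 0.81), 'lug': (3.0, 0.84), 'corL': (12.4, 0.97), 'corF': (4.0, 0.65)}
```

```bash
python3 track.py 2; python3 -m crank '{"travel":[[0,0,0],[0,0,0],[0,0,0],[0,0,0],[0,0,0]],"turn":[[0,0,0],[0,0,0],[0,0,0],[0,0,-1],[0,0,-2]],"gripper":[1,1,1,1,1]}' 20; python3 track.py 2
```

```text
t 7.60 yaw 0.997 mz -0.14 {'rim': (1.4, 0.79), 'lug': (3.0, 0.83), 'corL': (13.4, 0.98), 'corF': (4.0, 0.63)}
t 7.65 yaw 0.997 mz -0.11 {'rim': (1.0, 0.79), 'lug': (3.0, 0.82), 'corL': (13.9, 0.97), 'corF': (4.0, 0.63)}
clock: 8.15
position: [0.4594, 0.0969, 0.0816]
tool_rot: [3.141, -0.001, 0.961]
force: [-1.3, 4.0, 6.4]
grip_width: 0.0125
finger_force: 19.9
t 8.20 yaw 0.960 mz 0.01 {'rim': (-4.8, 0.79), 'lug': (23.2, 0.91), 'corL': (22.3, 0.94), 'corF': (8.5, 0.5)}
t 8.25 yaw 0.961 mz -0.01 {'rim': (-4.8, 0.8), 'lug': (23.7, 0.92), 'corL': (22.8, 0.93), 'corF': (9.5, 0.48)}
```

```bash
python3 -m crank '{"travel":[[0,0,0],[0,0,0],[0,0,0],[0,0,0],[0,0,0]],"turn":[[0,0,0],[0,0,0],[0,0,0],[0,0,0],[0,0,0]],"gripper":[1,1,1,1,1]}' 20; python3 track.py 2
```

```text
clock: 8.75
position: [0.4593, 0.0968, 0.0815]
tool_rot: [3.141, -0.001, 0.962]
force: [-1.6, 3.7, 6.1]
grip_width: 0.0129
finger_force: 19.9
t 8.80 yaw 0.962 mz 0.05 {'rim': (-1.0, 0.81), 'lug': (31.4, 0.92), 'corL': (31.2, 0.9), 'corF': (30.8, 0.43)}
t 8.85 yaw 0.962 mz 0.01 {'rim': (-1.0, 0.8), 'lug': (31.9, 0.92), 'corL': (32.3, 0.89), 'corF': (31.8, 0.42)}
```

```bash
python3 -m crank '{"travel":[[0,0,0],[0,0,0],[0,0,0],[0,0,0],[0,0,0]],"turn":[[0,0,0],[0,0,0],[0,0,0],[0,0,-3],[0,0,-7]],"gripper":[1,1,1,1,1]}' 20; python3 track.py 1;python3 -m crank '{"travel":[[0,0,0],[0,0,0],[0,0,0],[0,0,0],[0,0,0]],"turn":[[0,0,-5],[0,0,-10],[0,0,-14],[0,0,-16],[0,0,-16]],"gripper":[1,1,1,1,1]}' 20; python3 track.py 3
```

```text
clock: 9.35
position: [0.4594, 0.0968, 0.0816]
tool_rot: [3.142, -0.001, 0.838]
force: [-0.7, 3.6, 5.7]
grip_width: 0.0125
finger_force: 19.8
t 9.40 yaw 0.832 mz 0.05 {'rim': (-0.5, 0.73), 'lug': (39.1, 0.91), 'corL': (39.2, 0.89), 'corF': (38.5, 0.4)}
clock: 9.9
position: [0.4593, 0.0965, 0.0815]
tool_rot: [3.141, -0.0, 0.559]
force: [-1.7, 2.3, 6.2]
grip_width: 0.0124
finger_force: 20.2
t 9.95 yaw 0.560 mz 0.08 {'rim': (-0.5, 0.72), 'lug': (40.1, 0.91), 'corL': (40.2, 0.87), 'corF': (39.0, 0.38)}
t 10.00 yaw 0.560 mz 0.07 {'rim': (-0.5, 0.72), 'lug': (40.1, 0.91), 'corL': (40.2, 0.87), 'corF': (38.5, 0.38)}
t 10.05 yaw 0.560 mz 0.07 {'rim': (-0.5, 0.72), 'lug': (40.1, 0.91), 'corL': (40.2, 0.87), 'corF': (38.5, 0.39)}
```

The ram is stopped and holding about 40 mm down. Now a precise look at how far is left.

```bash
python3 - <<'E'
from h import *
a=grab('side','s4.png');b=grab('scene','c4.png');import pickle;pickle.dump({'side':a,'scene':b},open('f4.pkl','wb'))
x=cv2.resize(cv2.imread('pics/s4.png')[155:215,190:310],(720,360),interpolation=cv2.INTER_CUBIC)
y=cv2.resize(cv2.imread('pics/c4.png')[180:260,165:265],(300,240),interpolation=cv2.INTER_CUBIC)
c=np.zeros((600,800,3),np.uint8);c[:360,:720]=x*1;c[360:,:300]=y
c=cv2.convertScaleAbs(c,alpha=1.3)
cv2.imwrite('pics/z4.png',c)
E
```

```text
(no output)
```

View pics/z4.png

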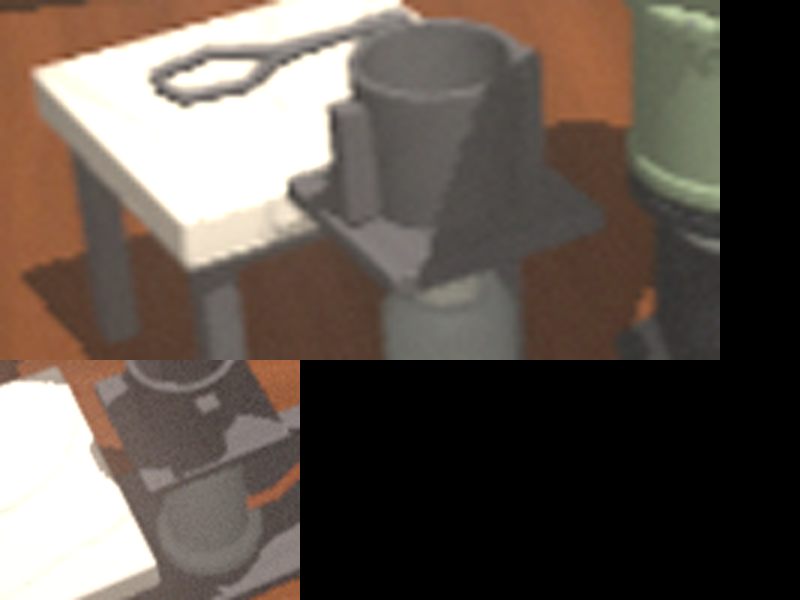

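```bash
python3 - <<'E'
from h import *
import pickle
np.set_printoptions(precision=4,suppress=True)
F=pickle.load(open('f4.pkl','rb'));s,d=F['scene'],F['side']
print(tri([(s,214.5,222.3),(d,238.3,184.9)]),tri([(s,263.7,203.7),(d,257.6,201.8)]))
for xy in((.6206,-.1154),(.5874,-.0117)):
  for z in(.22,.18,.162):print(xy,z,proj(d,[*xy,z]),proj(s,[*xy,z]))
gd=cv2.cvtColor(d['pixels'],cv2.COLOR_RGB2GRAY);gs=cv2.cvtColor(s['pixels'],cv2.COLOR_RGB2GRAY)
print(gd[178:200,236:246]);print(gd[194:210,256],gd[194:210,258]);print(gs[212:230,208:222])
E
```

```text
(array([ 0.6173, -0.1153,  0.178 ]), [np.float64(0.03960776376639561), np.float64(0.029585377278835628)]) (array([ 0.5825, -0.0079,  0.1794]), [np.float64(0.8791301348215503), np.float64(0.7250303640400838)])
(0.6206, -0.1154) 0.22 [235.8006 171.7757] [212.0312 211.9551]
(0.6206, -0.1154) 0.18 [237.0764 184.3948] [214.4187 223.0981]
(0.6206, -0.1154) 0.162 [237.6346 189.9159] [215.4477 227.9007]
(0.5874, -0.0117) 0.22 [254.0027 188.4641] [260.9416 193.3352]
(0.5874, -0.0117) 0.18 [254.9949 201.659 ] [261.8619 204.7339]
(0.5874, -0.0117) 0.162 [255.428  207.4201] [262.2589 209.652 ]
[[227 228 227 227 227 228 228 229 193  86]
 [227 228 228 228 228 228 228 228 194  88]
 [228 228 228 229 228 229 229 229 202 112]
 [227 228 228 227 228 228 228 228 205 117]
 [228 228 228 227 229 228 218 185 140  77]
 [228 228 228 211 179 167 133 117  94  61]
 [228 214 168 131 115 110  99  88  68  61]
 [227 192 101 102 100  99  99  97  81  61]
 [229 200  71  91 103  99 100  88  66  61]
 [207 160  62  68  87  89  73  67  62  61]
 [178 161 110  64  66  69  63  62  61  61]
 [174 176 156 108  63  63  63  63  62 
[... 914 characters left out ...]
3  78  86 102 110 112 108 109 107 111 107 107 108]
 [ 78  79  80  77  92 112 106 112 110 106 104 112 104 109]
 [ 75  77  76  73  81 101 112 109 106 103 105 111 107 106]
 [ 78  77  74  74  78  91 105 110 108 108 105 108  96  85]
 [ 81  82  75  81  77  82 100 111 108 100  93  81  76  75]
 [ 73  78  76  78  72  79  88  97  95  85  75  71  68  71]
 [ 77  78  81  76  75  76  72  80  75  74  73  71  78  82]
 [ 81  78  78  75  75  79  74  74  75  70  72  79  83  88]
 [ 74  80  76  79  78  71  77  72  76  73  73  77  88  91]
 [ 77  75  76  76  83  75  77  80  75  74  70  85  87  92]
 [ 90  74  77  76  73  77  77  78  76  76  77  77  89  87]
 [106  74  78  81  79  74  78  77  78  73  82  86  92  84]]
```

```bash
python3 -m crank '{"travel":[[0,0,0],[0,0,0],[0,0,0],[0,0,0],[0,0,0]],"turn":[[0,0,5],[0,0,10],[0,0,15],[0,0,19],[0,0,20]],"gripper":[1,1,1,1,1]}' 20; python3 track.py 2;python3 -m crank '{"travel":[[0,0,0],[0,0,0],[0,0,0],[0,0,0],[0,0,0]],"turn":[[0,0,0],[0,0,0],[0,0,0],[0,0,0],[0,0,0]],"gripper":[1,1,1,1,1]}' 20; python3 track.py 2
```

```text
clock: 10.65
position: [0.4594, 0.0968, 0.0816]
tool_rot: [-3.142, -0.001, 0.912]
force: [-1.6, 3.3, 6.6]
grip_width: 0.0126
finger_force: 21.2
t 10.70 yaw 0.912 mz -0.11 {'rim': (-0.5, 0.71), 'lug': (40.1, 0.91), 'corL': (40.2, 0.86), 'corF': (39.6, 0.38)}
t 10.75 yaw 0.910 mz -0.15 {'rim': (-0.5, 0.71), 'lug': (40.7, 0.91), 'corL': (40.8, 0.86), 'corF': (39.6, 0.38)}
clock: 11.25
position: [0.4594, 0.0968, 0.0815]
tool_rot: [3.142, -0.001, 0.909]
force: [-1.7, 4.4, 6.4]
grip_width: 0.0123
finger_force: 20.6
t 11.30 yaw 0.909 mz -0.07 {'rim': (-1.4, 0.63), 'lug': (43.8, 0.91), 'corL': (42.9, 0.84), 'corF': (42.7, 0.37)}
t 11.35 yaw 0.909 mz -0.09 {'rim': (-1.9, 0.61), 'lug': (44.3, 0.9), 'corL': (43.4, 0.84), 'corF': (42.7, 0.37)}
```

```bash
for i in 1 2; do python3 -m crank '{"travel":[[0,0,0],[0,0,0],[0,0,0],[0,0,0],[0,0,0]],"turn":[[0,0,0],[0,0,0],[0,0,0],[0,0,0],[0,0,0]],"gripper":[1,1,1,1,1]}' 20 >/dev/null; python3 track.py 1; done
```

```text
t 11.90 yaw 0.909 mz -0.14 {'rim': (-3.3, 0.53), 'lug': (47.4, 0.9), 'corL': (11.3, 0.82), 'corF': (46.3, 0.37)}
t 12.45 yaw 0.909 mz -0.07 {'rim': (-4.8, 0.51), 'lug': (50.0, 0.89), 'corL': (13.9, 0.81), 'corF': (48.9, 0.35)}
```

```bash
python3 -m crank '{"travel":[[0,0,0],[0,0,0],[0,0,0],[0,0,0],[0,0,0]],"turn":[[0,0,0],[0,0,0],[0,0,-5],[0,0,-11],[0,0,-17]],"gripper":[1,1,1,1,1]}' 20 >/dev/null; python3 track.py 3; python3 - <<'E'
from h import *
a=grab('side','s5.png');b=grab('scene','c5.png');import pickle;pickle.dump({'side':a,'scene':b},open('f5.pkl','wb'))
x=cv2.resize(cv2.imread('pics/s5.png')[160:215,210:290],(800,550),interpolation=cv2.INTER_CUBIC)
x=cv2.convertScaleAbs(x,alpha=1.2)
cv2.imwrite('pics/z5.png',x)
gs=cv2.cvtColor(b['pixels'],cv2.COLOR_RGB2GRAY);print(gs[218:234,210:222]);print(gs[200:214,255:268])
E
```

```text
t 13.00 yaw 0.601 mz 0.03 {'rim': (-4.8, 0.51), 'lug': (52.1, 0.89), 'corL': (16.0, 0.81), 'corF': (51.0, 0.35)}
t 13.05 yaw 0.609 mz -0.03 {'rim': (-4.8, 0.51), 'lug': (52.1, 0.89), 'corL': (16.0, 0.81), 'corF': (51.0, 0.34)}
t 13.10 yaw 0.613 mz -0.07 {'rim': (-4.8, 0.51), 'lug': (52.1, 0.89), 'corL': (16.0, 0.81), 'corF': (51.0, 0.35)}
[[ 77  77  79  73  79  74  73  73  75  74  72  70]
 [ 77  75  84  99  91  79  83  94  90  89  90  93]
 [ 80  79  92 110 108  92  98 107 103 106 107 106]
 [ 80  80  91 106 110 107 106 108 109 106 109 110]
 [ 79  73  83 100 109 108 109 109 110 105 102 105]
 [ 77  77  74  88 109 111 108 107 109 110 108 106]
 [ 79  76  76  82  99 110 110 109 107 106 106  95]
 [ 78  76  76  71  85 105 110 106 104  96  93  79]
 [ 79  80  77  74  79  93 105  89  87  74  74  72]
 [ 78  80  80  78  75  80  82  74  75  74  70  75]
 [ 79  77  77  75  74  73  74  75  74  79  79  86]
 [ 77  77  75  78  78  76  72  73  75  88  93  86]
 [ 77  82  80  78  77  77  76  76  80  90  88  85]
 [ 80  78  78  80  76  71  76  77  87  93  92  87]
 [ 85  72  75  80  73  73  73  86  93  95  89  88]
 [108  77  72  77  74  77  77  82  96  92  93  86]]
[[ 61  63  84  98 104 105 104 104 103 102 103 105 102]
 [ 47  59  74  96 104 101 105 103 102 101  99  97  88]
 [ 58  57  61  78  82  83  88  86  84  90  86  80  58]
 [ 58  52  58  56  55  57  66  64  59  61  61  59  58]
 [ 83  79  73  56  58  61  59  58  56  61  58  56  58]
 [ 99 100  96  78  80  74  61  54  57  60  54  61  56]
 [ 99  98 103  97  99  94  67  58  60  56  61  57  58]
 [100 101  99  97  98  98  79  56  58  58  59  53  60]
 [102 101  99 103 100  94  78  60  57  57  58  50  57]
 [100  99  94  87  82  67  55  55  61  63  60  56  54]
 [ 95  80  77  58  59  58  55  62  53  56  53  57  65]
 [ 71  60  55  55  57  48  61  58  49  54  62  63  75]
 [ 60  59  56  60  60  56  56  57  54  61  61  71  84]
 [ 55  58  53  56  57  59  55  59  57  61  72  79  92]]
```

View pics/z5.png

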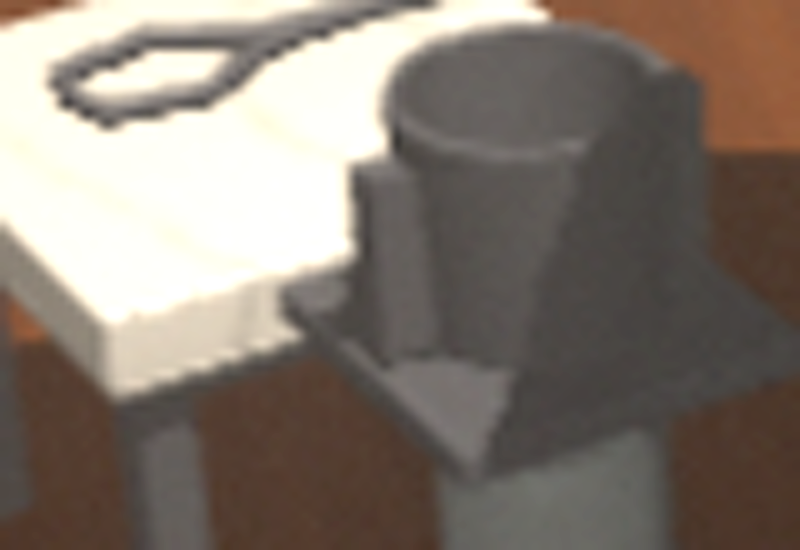

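```bash
python3 - <<'E'
from h import *
import pickle
np.set_printoptions(precision=4,suppress=True)
F=pickle.load(open('f5.pkl','rb'));s,d=F['scene'],F['side']
print('plate L',tri([(s,216.2,226.3),(d,238.05,188.75)]),'F',tri([(s,261.2,207.8),(d,257.3,206.1)]))
print('slab',tri([(s,216.9,248),(d,220.5,192.6)]))
y=np.array([-.333,.943,0]);x=np.array([.943,.333,0])
# slab +y edge in side image -> plate corner 15 mm off it, 200/2-55=45 mm in from slab corner
A=tri([(s,216.9,248),(d,220.5,192.6)])[0]
for z in(.158,.160,.162,.164,.166):
    S=A*[1,1,0]+[0,0,z]
    P=onz(d,220.5,192.6,z)+.015*y-.045*x; P2=onz(s,216.9,248,z)+.015*y-.045*x
    print(z,proj(d,P),proj(s,P2))
gd=cv2.cvtColor(d['pixels'],cv2.COLOR_RGB2GRAY)
print(gd[182:196,232:246])
E
```

```text
plate L (array([ 0.6195, -0.1133,  0.1666]), [np.float64(0.1507217082264022), np.float64(0.11300481573650133)]) F (array([ 0.5824, -0.0136,  0.1635]), [np.float64(0.30753348109273665), np.float64(0.2532975774186822)])
slab (array([ 0.6697, -0.1155,  0.1606]), [np.float64(0.22839560957526356), np.float64(0.16802271205020544)])
0.158 [237.0951 190.1667] [215.2374 229.2187]
0.16 [237.151  190.1585] [215.2338 229.1785]
0.162 [237.2071 190.1503] [215.2302 229.1381]
0.164 [237.2637 190.142 ] [215.2266 229.0975]
0.166 [237.3207 190.1336] [215.223  229.0568]
[[229 228 228 228 228 228 228 229 228 228 228 229 204 119]
 [228 227 228 228 228 228 228 228 229 229 228 228 201 110]
 [228 227 227 228 228 228 228 228 228 228 229 235 223 137]
 [223 224 226 227 227 227 227 230 236 237 228 207 184 124]
 [220 217 217 221 230 237 235 221 202 199 181 153 126  78]
 [224 229 231 221 208 200 196 177 149 136 115 100  77  63]
 [231 214 191 179 178 165 135 117 109 105 100  98  83  60]
 [193 184 170 168 174 149  96  99 103 101  99 100  85  61]
 [179 176 165 165 174 152  95  81  97 101 102  89  68  61]
 [177 172 162 165 174 151  95  64  78  81  72  69  61  61]
 [175 170 164 168 173 171 143  91  64  72  71  64  61  60]
 [172 165 161 168 173 173 172 148  87  64  68  67  62  62]
 [170 160 156 170 174 144 108  93  70  61  62  68  82  80]
 [175 168 131 105 102  85  67  66  63  61  59  63  71  86]]
```

```bash
python3 -m crank '{"travel":[[0,0,0],[0,0,0],[0,0,0],[0,0,0],[0,0,0]],"turn":[[0,0,5],[0,0,10],[0,0,14],[0,0,17],[0,0,17]],"gripper":[1,1,1,1,1]}' 20; python3 track.py 1;python3 -m crank '{"travel":[[0,0,0],[0,0,0],[0,0,0],[0,0,0],[0,0,0]],"turn":[[0,0,0],[0,0,0],[0,0,0],[0,0,0],[0,0,0]],"gripper":[1,1,1,1,1]}' 20 >/dev/null; python3 track.py 1
```

```text
clock: 13.7
position: [0.4594, 0.0968, 0.0815]
tool_rot: [-3.141, -0.001, 0.913]
force: [-1.6, 3.7, 6.5]
grip_width: 0.0124
finger_force: 20.0
t 13.75 yaw 0.911 mz -0.08 {'rim': (-4.8, 0.51), 'lug': (52.1, 0.88), 'corL': (16.0, 0.81), 'corF': (52.1, 0.35)}
t 14.30 yaw 0.911 mz -0.09 {'rim': (-4.8, 0.51), 'lug': (55.8, 0.88), 'corL': (18.6, 0.8), 'corF': (54.7, 0.35)}
```

```bash
python3 -m crank '{"travel":[[0,0,0],[0,0,0],[0,0,0],[0,0,0],[0,0,0]],"turn":[[0,0,0],[0,0,-6],[0,0,-12],[0,0,-17],[0,0,-18]],"gripper":[1,1,1,1,1]}' 20; python3 track.py 2; python3 - <<'E'
from h import *
import pickle
F5=pickle.load(open('f5.pkl','rb'))['side']
a=grab('side','s6.png');b=grab('scene','c6.png');pickle.dump({'side':a,'scene':b},open('f6.pkl','wb'))
gd=cv2.cvtColor(a['pixels'],cv2.COLOR_RGB2GRAY);print(gd[184:198,230:248])
print(gd[186:197,220:230])
A,_=tri([(b,216.9,248),(a,220.5,192.6)]);y=np.array([-.333,.943,0]);x=np.array([.943,.333,0])
for k in(0,.03,.045,.06,.08):print(k,proj(a,A-k*x),proj(a,A-k*x+.015*y))
E
```

```text
clock: 14.8
position: [0.4594, 0.0966, 0.0815]
tool_rot: [3.141, -0.001, 0.594]
force: [-0.5, 2.9, 5.8]
grip_width: 0.0126
finger_force: 22.8
t 14.85 yaw 0.596 mz 0.05 {'rim': (-4.8, 0.51), 'lug': (57.4, 0.87), 'corL': (20.2, 0.8), 'corF': (43.7, 0.34)}
t 14.90 yaw 0.598 mz 0.11 {'rim': (-4.8, 0.51), 'lug': (57.4, 0.87), 'corL': (20.2, 0.8), 'corF': (56.3, 0.33)}
[[224 226 227 227 228 228 228 228 228 228 227 229 229 235 223 137  62  72]
 [218 219 223 225 225 226 228 227 227 230 235 237 228 208 184 125  63  71]
 [221 221 220 217 217 221 230 236 234 221 203 199 194 183 179 141  61  70]
 [226 225 224 229 231 221 206 201 196 191 182 181 181 180 161 109  61  68]
 [234 238 231 213 191 179 179 179 180 180 180 166 148 137 104  70  62  66]
 [213 201 193 184 171 166 175 178 166 148 136 116 109 106  85  62  63  66]
 [186 180 178 176 164 165 174 161 126 110 107 100 101 100  87  63  63  65]
 [178 178 179 173 164 165 175 153 101  88 101 101 101 101  96  81  59  66]
 [177 177 176 170 165 169 173 150  95  67  87 101  90  71  71  66  62  62]
 [175 176 173 166 162 169 173 169 136  80  67  78  75  61  
[... 393 characters left out ...]
 227 227]
 [226 226 226 226 226 226 227 227 227 227]
 [226 226 227 226 226 226 228 234 229 212]
 [226 227 226 228 234 237 227 207 192 183]
 [221 234 222 195 203 199 193 183 179 179]
 [170 196 188 182 180 179 179 178 178 178]
 [145 176 179 178 178 177 178 177 177 176]
 [142 172 178 177 175 176 175 175 174 175]
 [140 170 175 175 175 175 174 174 173 172]
 [136 168 175 173 173 173 173 172 172 178]]
0 [220.38061439 192.71823159] [222.68598882 194.98362261]
0.03 [229.95281426 189.61369115] [232.32003975 191.82510561]
0.045 [234.65928159 188.08724809] [237.05618702 190.27236297]
0.06 [239.31383175 186.57764326] [241.73961584 188.73690404]
0.08 [245.44061252 184.59055159] [247.90369128 186.71601612]
```

The edge-to-edge gap is 2.75 px, against 2.95 px predicted when level, so the plate is within about 1 mm. I'll shut the valve fully and let go.

```bash
python3 -m crank '{"travel":[[0,0,0],[0,0,0],[0,0,0],[0,0,0],[0,0,0]],"turn":[[0,0,-4],[0,0,-8],[0,0,-12],[0,0,-15],[0,0,-15]],"gripper":[1,1,1,1,1]}' 20
python3 -m crank '{"travel":[[0,0,0],[0,0,0],[0,0,0],[0,0,0],[0,0,0]],"turn":[[0,0,0],[0,0,0],[0,0,0],[0,0,0],[0,0,0]],"gripper":[0.8,0.6,0.3,0,0]}' 20
python3 -m crank '{"travel":[[0,0,0],[0,0,0],[0,0,1],[0,0,3],[0,0,6]],"turn":[[0,0,0],[0,0,0],[0,0,0],[0,0,0],[0,0,0]],"gripper":[0,0,0,0,0]}' 20
python3 -m crank '{"travel":[[0,0,4],[0,0,8],[0,0,12],[0,0,12],[0,0,12]],"turn":[[0,0,0],[0,0,0],[0,0,0],[0,0,0],[0,0,0]],"gripper":[0,0,0,0,0]}' 20
python3 track.py 2; python3 - <<'E'
from h import *
a=grab('side','s7.png');b=grab('scene','c7.png');w=grab('wrist','w7.png')
c=np.zeros((600,800,3),np.uint8);c[:300,:400]=cv2.resize(cv2.imread('pics/w7.png'),(400,300));c[:300,400:]=cv2.resize(cv2.imread('pics/c7.png'),(400,300))
c[300:,:]=cv2.resize(cv2.imread('pics/s7.png')[155:215,190:350],(800,300),interpolation=cv2.INTER_CUBIC)
cv2.imwrite('pics/z7.png',c)
E
```

```text
clock: 15.5
position: [0.4594, 0.0965, 0.0814]
tool_rot: [-3.142, -0.001, 0.334]
force: [0.2, 2.8, 5.6]
grip_width: 0.0127
finger_force: 21.8
clock: 16.0
position: [0.4591, 0.0962, 0.0812]
tool_rot: [3.142, 0.0, 0.333]
force: [0.2, -0.3, -1.1]
grip_width: 0.0745
finger_force: 0.0
clock: 16.5
position: [0.4584, 0.0963, 0.1418]
tool_rot: [-3.141, 0.002, 0.333]
force: [-0.4, -0.6, -0.3]
grip_width: 0.0852
finger_force: 0.0
clock: 17.0
position: [0.4593, 0.0962, 0.2624]
tool_rot: [3.141, -0.002, 0.333]
force: [0.8, -0.5, -0.5]
grip_width: 0.085
finger_force: 0.0
t 17.05 yaw 0.333 mz 0.04 {'rim': (-4.8, 0.51), 'lug': (56.9, 0.87), 'corL': (20.7, 0.8), 'corF': (58.4, 0.33)}
t 17.10 yaw 0.333 mz -0.02 {'rim': (89.8, 0.52), 'lug': (56.9, 0.87), 'corL': (20.7, 0.8), 'corF': (58.4, 0.33)}
```

View pics/z7.png

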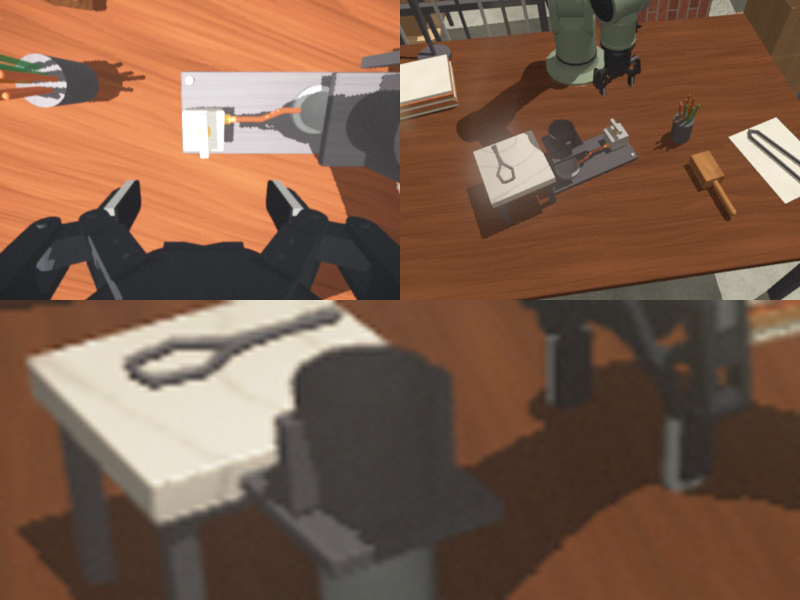

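The wrist crop shows the bar aligned with the lift's x axis (shut) and the fingers open and clear above it. The side crop shows the plate still at slab height, with the shears, can and block in place.

```bash
python3 -c "
from workcell import bot;print(bot.job_done())"
```

```text
the job is handed in; nothing more can be done
None
```

I handed the job in at about 17 s: by my camera measurements the plate is level with the slab to about 1 mm and holding, the valve is shut and the gripper is clear; the ram sank at about 15 mm/s at most, and no verdict came back.

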